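# Seat the crumb mill's ejector disc on its key and shut the lid

### The arm

A 6-joint arm with a two-finger parallel gripper is mounted at the origin on the work surface. World frame = base frame: x ahead of the robot, y to its left, z up, the work surface at z = 0. Lengths are in m, angles in rad, forces in N, time in s.
With the tool pointing down it reaches from about 0.35 to 0.85 m from the base axis. Payload 8.1 kg.
Tool frame: the origin (TCP) lies at the very end of the fingers, on their centre line; the grasp point (between the pads) lies 19 mm behind it (pinch_z is the distance from the TCP to the grasp point, in m); z points along the fingers, y is the direction in which the jaws open and shut (so a half turn about z gives the same grasp; the last joint's range is limited). The gripper opens to 93 mm and grips with 3 to 60 N. Pads are 15 mm wide; open, the fingers measure 128 mm over their backs; the gripper's body (75 mm by 188 mm) begins 65 mm behind the grasp point.
Start: joints at [1.227, 0.13, 1.488, -0, 1.523, -0.085], TCP at [0.154, 0.58, 0.219] pointing down, gripper open.
Joint ranges: [-2.96, 2.96], [-0.89, 2.26], [0.02, 2.5], [-1.34, 4.48], [0, 2.73], [-2.66, 2.66]. Speed limits (rad/s): [2.39, 2.39, 2.79, 3.14, 3.14, 3.14].

### API

Orientations are given as a rotation vector (axis times angle).
In Python, from plant import * gives the robot as it stands.
- The arm moves only by the tool move_arm, never from a script. Its argument "series" is a list of rows, each a list of 7 numbers: the shift along the tool's x, y, z each as a share of 10 cm, from -1 to 1, then the turn, a rotation vector about the tool's x, y, z each as a share of 180 degrees, from -1 to 1, then the opening, from -1 (shut) to 1 (fully open). In form: [[dx, dy, dz, rx, ry, rz, jaw], ...]. A call has 1 to 8 rows; each row is the pose to reach, as a shift and turn from the pose commanded when the call began, along the tool's axes at that moment, turning the shorter way round; what a row does not reach only later rows make up. A row lasts 1/10 s, in which the tool goes at most 50 mm and 8.59 degrees, less where a joint would pass 70% of its speed; a pose out of reach is approached as far as the arm can. A call with a number of a shift or a turn outside -1 to 1 is refused whole. A call with a gripper value outside its range is refused whole. The fingers move at their own pace and stop on an object; "squeeze" is the grip in N (left out, the last holds). Time passes only in rows, so rows that repeat a pose let the fingers close. It gives the time, the measured TCP pose, the force and the opening at its end, in the units of the state.
- read_state(): the state, without advancing time (a new reading comes with each control period).
- read_camera(name): name is "scene" or "side" or "wrist"; returns a dict with "frame" (384x512x3 uint8, red, green, blue), "K" (3x3 intrinsics, pixels), "rvec" (rotation vector, rad) and "tvec" (3), from world to camera coordinates, as OpenCV has them. Camera axes: x right, y down, z forward; pixel columns grow to the right and rows downward; lengths in m; the calibration is good to about 2 mm. A picture is of the moment at which its call begins. There is no depth.
- close_job(): hands the job in, once; it reports no verdict.
The state is a dict: "t": time; "q": joint angles; "dq": joint speeds; "joint_torque": joint torques, N m; "tool_pos": TCP position; "orientation": TCP orientation; "force": force on the tool from outside, world axes, zero at the start; "wrist_torque": the same for the moment, N m; "opening": finger opening in m.
Only numpy, scipy, OpenCV 4.12 (cv2) and the standard library are available. Lean on these libraries where they do the work, as an engineer would, in place of code of your own. Each camera call takes 0.05 s, during which the arm holds its last target.

### The job

The white disc in the open crumb mill has been put on its drive shaft but is riding on top of the shaft's key. Press it down and turn it until it drops over the key and sits fully home, then shut the mill's lid completely and let go. Leave the loaf, the jar and the brush alone.

Things in the scene. Friction and masses are not known exactly. Their poses are not given: they have to be found in the camera images.
- mill: Steel bench crumb mill, fixed. Origin: centre of its underside, below the shaft axis; z up. Casing 220 x 220 mm (x, y -110 to 110), rim at z = 99 mm; grey motor box on its +x side (x to 222, y -70 to 70, top z = 94). Open round chamber, 160 mm diameter, from the rim down to its floor at z = 60. A fixed upright shaft, 16 mm diameter, top z = 97, stands in its middle and does not turn.
- key_top (a point): On the shaft axis, level with the key's top (mill z = 78 mm). The key crosses the shaft along the mill's x axis: 36 mm long, 10 mm wide; the shaft's top has a dark mark along it. A rubber ring round the key rubs: the disc's weight alone does not move it, but with disc and key in line 6 to 12 N of press, central or on both sides of the shaft, takes the disc down the last 12 mm, and it stays down.
- disc: White plastic ejector disc, 144 mm diameter, about 0.3 kg, loose on the shaft. Origin: on its axis at its underside, z up; flat plate top 14 mm above it. Starts resting on the key (origin 78 mm above the bench) at least 25 degrees off; home its origin is 66 mm up. Bore 18 mm. The slot under it, 12 mm wide, runs along its x: it drops when its x lies along the mill's x, either way round, within 3 degrees.
- disc_hub (a point): Centre of the top of the disc's hub (30 mm diameter), 30 mm above the disc's origin. Two straight upright vanes, 8 mm thick and as high as the hub (16 mm above the plate), run from the hub along the disc's +x and -x to 71 mm from the axis: the slot lies under them. Fingertips pushed against the vanes' sides turn the disc. Home, the vanes are 3 mm below the rim and the shaft's tip 1 mm above the hub.
- lid (a joint): Lid hinge angle, rad: 0 = shut flat on the chamber rim, grows as it opens; starts at 1.6 to 1.85, standing open. The hinge is stiff: the lid stays where it is left and takes about 0.6 N m to move. A disc that is not home holds the lid off the rim.
- lid_hinge (a point): Middle of the lid's hinge axis, on the mill's +y side at the rim (mill frame x 0, y 110, z 99 mm); the axis runs along the mill's x.
- lid_edge (a point): Middle of the lid's free edge, mid-thickness. The lid is a plain steel plate 216 mm along the hinge, reaching 210 mm from it, 12 mm thick; its inner face (underside when shut) is in the hinge plane. Shut, it covers the chamber with this edge towards the mill's -y; open, it stands up at the chamber's +y side.
- loaf: Bystander: round brown loaf, 132 mm diameter, 68 mm high; origin at the centre of its underside.
- jar: Bystander: jar 70 mm diameter, 100 mm high; origin at the centre of its underside.
- brush: Bystander: pastry brush lying on the bench, handle towards its -x; origin at its underside.
Mind the look-alikes: they are no part of the job. Several things have the shape of the disc; the one meant has the colours described above.

How it is judged:
By the outcome, as a careful person would: the job done as asked, in the order asked, and still so for the second after the job is handed in, with the robot touching nothing.
It also fails if it takes over 53 s, if anything falls off the work surface, if the arm or the gripper's body presses on something with over 40 N, if the wrist force passes 120 N, or if a joint passes its speed limit or range.

## Working session

There is one attempt and no reset: what is moved stays moved. The work goes in short steps, Python scripts to look and compute and a tool call to move; the robot and the scene stay as the last step left them, time stands still between calls to the robot, and variables do not carry over. Pictures are saved under pics/ and viewed, and the job is handed in when it is done.

Besides the shell and the picture viewer there is one more tool, called as name(argument=value, ...) on one line, values as JSON. move_arm: Moves the arm, as the interface text tells. Shift numbers are shares of 10 cm and turn numbers shares of 180 degrees, none past 1 either way. Its arguments: {"type":"object","properties":{"series":{"type":"array","items":{"type":"array","items":{"type":"number"}}},"squeeze":{"type":"number"}},"required":["series"]}

```bash
mkdir -p pics; ls; python3 - <<'E'
from plant import *
import cv2
for n in ("scene","side","wrist"):
    c=read_camera(n); cv2.imwrite(f"pics/{n}0.png",c["frame"][:,:,::-1]); print(n,c["K"].tolist(),c["rvec"],c["tvec"])
print(read_state())
E
```

```text
pics
scene [[392.6935213321889, 0.0, 255.29826882073368], [0.0, 392.6935213321889, 192.27831305822866], [0.0, 0.0, 1.0]] [ 1.62457255  2.024636   -0.72630962] [ 0.09935648 -0.33302148  1.52798374]
side [[423.5074596763253, 0.0, 250.1740286455788], [0.0, 423.5074596763253, 193.16636429178286], [0.0, 0.0, 1.0]] [ 2.26942662 -0.95947356  0.34817053] [-0.34864849  0.32014233  1.36606076]
wrist [[305.51114805386754, 0.0, 256.2463467142209], [0.0, 305.51114805386754, 191.54093298698663], [0.0, 0.0, 1.0]] [-2.30933382 -1.77798136 -0.24311494] [-0.59953667 -0.03158206  0.39021716]
{'t': 0.15, 'q': array([ 1.22657796e+00,  1.31017648e-01,  1.48900824e+00, -3.09095569e-05,
        1.52303214e+00, -8.54128138e-02]), 'dq': array([-0.00038279, -0.00359037, -0.00160661,  0.00118333,  0.000787  ,
       -0.0016308 ]), 'joint_torque': array([ 7.16543909e-04, -5.60478330e+01, -4.92335129e+01,  7.68615771e-02,
        3.07126064e-02, -1.12870686e-05]), 'tool_pos': array([0.15340194, 0.57959781, 0.21782201]), 'orientation': array([-4.05358343e-01, -3.11504588e+00,  2.25904055e-03]), 'force': array([4.24738183e-01, 3.48876129e-01, 2.46172494e-05]), 'wrist_torque': array([-0.01497217,  0.03495502,  0.03644816]), 'opening': 0.09335655546602276}
```

View pics/scene0.png

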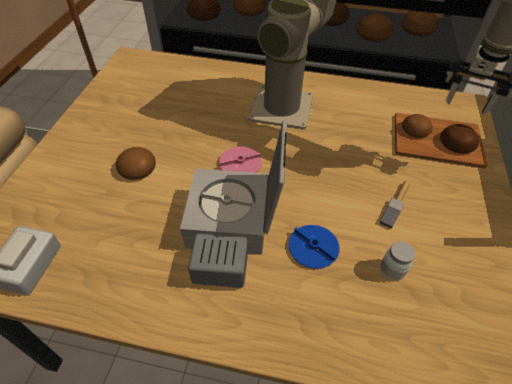

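View pics/side0.png

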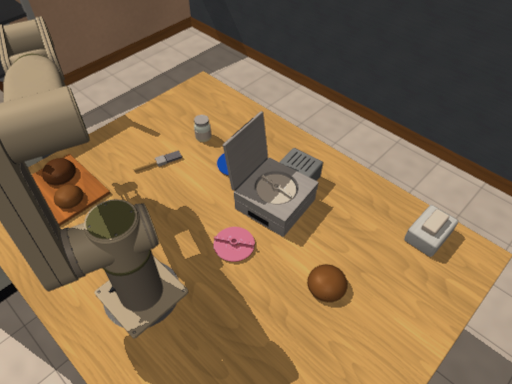

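View pics/wrist0.png

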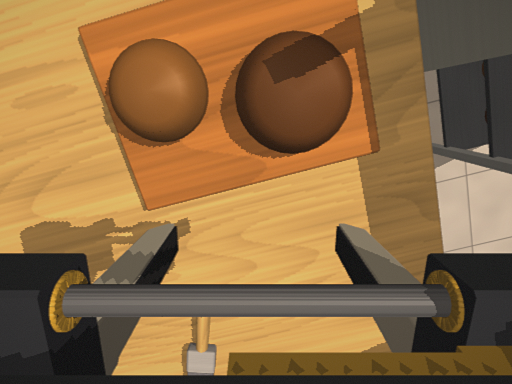

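The scene view shows the mill at about (225,205), with its lid standing on the right and the motor box towards the camera. There are pink and blue decoy discs. I'll enlarge it.

```bash
python3 - <<'E'
import cv2
a=cv2.imread("pics/scene0.png")[115:290,170:350]; cv2.imwrite("pics/sc_c.png",cv2.resize(a,None,fx=4,fy=3.4*4/3.4*0.85,interpolation=cv2.INTER_CUBIC)[:600])
a=cv2.imread("pics/scene0.png")[120:290,175:315]; a=cv2.resize(a,None,fx=3.5,fy=3.5,interpolation=cv2.INTER_CUBIC); cv2.imwrite("pics/sc_c.png",a)
a=cv2.imread("pics/side0.png")[105:240,210:340]; cv2.imwrite("pics/si_c.png",cv2.resize(a,None,fx=4,fy=4,interpolation=cv2.INTER_CUBIC))
E
```

```text
(no output)
```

View pics/sc_c.png

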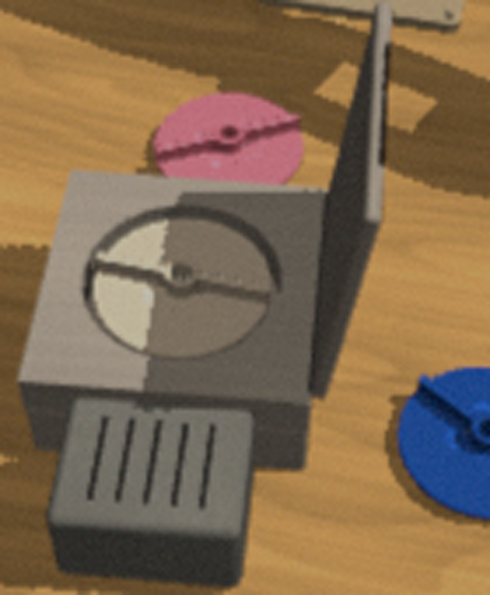

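View pics/si_c.png

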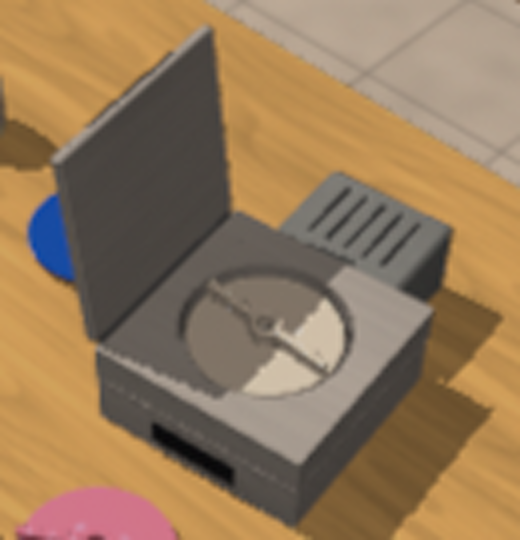

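```bash
cat > h.py <<'E'
import numpy as np, cv2
C={"scene":(np.array([[392.6935,0,255.2983],[0,392.6935,192.2783],[0,0,1]]),np.array([1.62457255,2.024636,-0.72630962]),np.array([0.09935648,-0.33302148,1.52798374])),
"side":(np.array([[423.50746,0,250.174],[0,423.50746,193.16636],[0,0,1]]),np.array([2.26942662,-0.95947356,0.34817053]),np.array([-0.34864849,0.32014233,1.36606076]))}
def proj(cam,P):
    K,r,t=cam; return cv2.projectPoints(np.asarray(P,float).reshape(-1,1,3),r,t,K,None)[0][:,0]
def tri(obs):
    A=[];
    from scipy.optimize import least_squares
    f=lambda p:np.concatenate([proj(c,p)[0]-uv for c,uv in obs])
    r=least_squares(f,[0.5,-0.1,0.1]); return r.x,np.abs(r.fun).max()
def onplane(cam,uv,z):
    K,r,t=cam; R=cv2.Rodrigues(r)[0]; d=R.T@np.linalg.inv(K)@[uv[0],uv[1],1]; o=-R.T@t
    return o+d*(z-o[2])/d[2]
E
python3 - <<'E'
from h import *
from scipy.optimize import least_squares
S=lambda u,v:np.array([u/3.5+175,v/3.5+120]); D=lambda u,v:np.array([u/4+210,v/4+105])
sc={(-1,-1):S(70,172),(1,-1):S(20,382),(1,1):S(310,400)}
si={(-1,-1):D(302,465),(1,-1):D(432,312),(-1,1):D(100,347),(1,1):D(235,212)}
def pt(p,k):
    c,s=np.cos(p[2]),np.sin(p[2]);x,y=.11*k[0],.11*k[1]
    return [p[0]+c*x-s*y,p[1]+s*x+c*y,p[3]]
f=lambda p:np.concatenate([proj(C["scene"],pt(p,k))[0]-v for k,v in sc.items()]+[proj(C["side"],pt(p,k))[0]-v for k,v in si.items()])
r=least_squares(f,[.5,-.1,0,.1]);print(r.x,np.degrees(r.x[2]),r.fun.round(1))
m=r.x
for n,a,b in(("v left",S(97,262),D(328,370)),("v right",S(268,297),D(213,287)),("hub",S(183,277),D(264,325)),("lidA",S(383,8),D(60,160)),("lidB",S(373,215),D(208,30))):
    p,e=tri([(C["scene"],a),(C["side"],b)]);c,s=np.cos(m[2]),np.sin(m[2]);d=p[:2]-m[:2]
    print(n,p.round(4),e.round(2),"mill",(c*d[0]+s*d[1]).round(4),(-s*d[0]+c*d[1]).round(4),onplane(C["scene"],a,.108).round(4),onplane(C["side"],b,.108).round(4))
E
```

```text
[ 0.57157598 -0.06198117  0.14091503  0.09502313] 8.073836312450059 [-0.6 -0.3 -0.6  0.1 -0.1  0.7 -0.4  0.2  0.1 -0.7 -1.4  0.7 -0.3 -0.6]
v left [ 0.5721 -0.1329  0.0971] 0.68 mill -0.0094 -0.0703 [ 0.5797 -0.128   0.108 ] [ 0.5657 -0.1406  0.108 ]
v right [0.5756 0.0093 0.096 ] 0.63 mill 0.014 0.07 [0.584  0.0124 0.108 ] [ 0.5681 -0.0006  0.108 ]
hub [ 0.5722 -0.0598  0.0988] 0.04 mill 0.0009 0.0021 [ 0.5793 -0.0574  0.108 ] [ 0.5659 -0.0651  0.108 ]
lidA [0.4517 0.067  0.3002] 0.28 mill -0.1005 0.1445 [0.2194 0.0429 0.108 ] [0.5877 0.223  0.108 ]
lidB [0.6549 0.0941 0.3017] 0.53 mill 0.1044 0.1428 [0.4808 0.078  0.108 ] [0.8342 0.2559 0.108 ]
```

move_arm(series=[[-0.3,-0.3,-1,0,0,0,0.3],[-0.6,-0.55,-1,0,0,0,0.3],[-0.95,-0.86,-1,0,0,0,0.3],[-0.95,-0.86,-1,0,0,0,0.3]])

```text
t: 0.55
tool_pos: [0.2251, 0.471, 0.3212]
orientation: [0.407, 3.113, 0.004]
force: [-0.0, 1.0, -1.5]
opening: 0.0652
```

move_arm(series=[[-0.4,-0.36,-1,0,0,0,0.3],[-0.8,-0.72,-1,0,0,0,0.3],[-0.95,-0.86,-1,0,0,0,0.3]])

```text
t: 0.85
tool_pos: [0.2841, 0.3788, 0.4129]
orientation: [0.403, 3.115, 0.003]
force: [1.8, -0.6, 0.4]
opening: 0.0606
```

move_arm(series=[[-0.4,-0.36,0,0,0,0,0.3],[-0.8,-0.72,0,0,0,0,0.3],[-0.95,-0.86,0,0,0,0,0.3]])

```text
t: 1.15
tool_pos: [0.355, 0.2695, 0.411]
orientation: [0.408, 3.114, -0.001]
force: [-0.3, 0.7, -0.2]
opening: 0.0606
```

move_arm(series=[[-0.4,-0.36,0,0,0,0,0.3],[-0.8,-0.72,0,0,0,0,0.3],[-0.95,-0.86,0,0,0,0,0.3]])

```text
t: 1.45
tool_pos: [0.4246, 0.1619, 0.4105]
orientation: [-0.409, -3.115, 0.001]
force: [0.0, 0.2, 0.6]
opening: 0.0602
```

move_arm(series=[[-0.4,-0.36,0,0,0,0,0.3],[-0.8,-0.72,0,0,0,0,0.3],[-0.95,-0.86,0,0,0,0,0.3]])

```text
t: 1.75
tool_pos: [0.4944, 0.0542, 0.4101]
orientation: [-0.409, -3.114, 0.001]
force: [0.4, 1.6, 0.1]
opening: 0.0604
```

move_arm(series=[[-0.4,-0.36,0,0,0,0,0.3],[-0.8,-0.72,0,0,0,0,0.3],[-0.95,-0.86,0,0,0,0,0.3],[-0.95,-0.86,0,0,0,0,0.3]])

```text
t: 2.15
tool_pos: [0.564, -0.0535, 0.4089]
orientation: [-0.411, -3.112, 0.001]
force: [0.8, 0.0, -1.0]
opening: 0.0606
```

```bash
python3 - <<'E'
from plant import *
import cv2,numpy as np
c=read_camera("wrist"); cv2.imwrite("pics/w1.png",c["frame"][:,:,::-1]); np.savez("w1.npz",**c)
R=cv2.Rodrigues(c["rvec"])[0]; print("campos",-R.T@c["tvec"], R[2]); s=read_state();print(s["tool_pos"],s["q"],s["force"])
E
```

```text
campos [ 0.49218379 -0.03377629  0.57493558] [ 0.25800489 -0.06990651 -0.96361121]
[ 0.56335478 -0.05166424  0.40949412] [-1.82081123e-01  4.49716038e-02  1.23417275e+00  6.48135598e-07
  1.86493455e+00 -1.49130351e+00] [-0.50511099  0.84282022 -0.30686995]
```

View pics/w1.png

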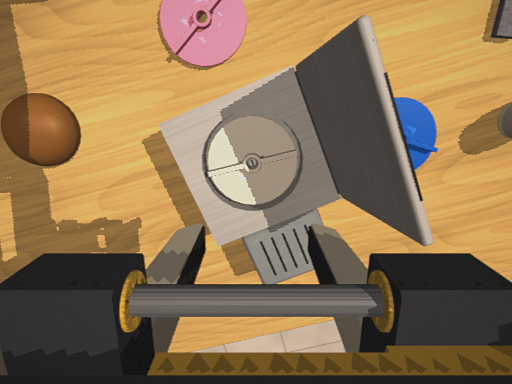

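The mill is well seen from above: disc centre at about (252,162), with the vanes running from (206,175) to (298,152).

```bash
python3 - <<'E'
import cv2
a=cv2.imread("pics/w1.png")[60:250,155:345]; cv2.imwrite("pics/w1c.png",cv2.resize(a[50:155,35:155],None,fx=5,fy=5,interpolation=cv2.INTER_CUBIC)); cv2.imwrite("pics/w1d.png",cv2.resize(a,None,fx=3,fy=3,interpolation=cv2.INTER_CUBIC))
E
```

```text
(no output)
```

View pics/w1c.png

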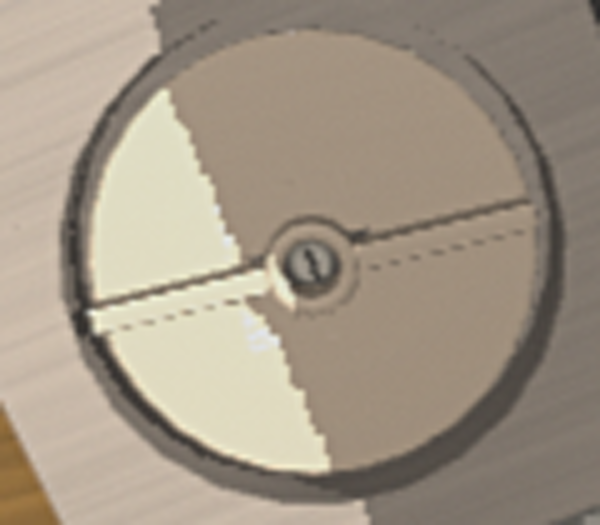

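View pics/w1d.png

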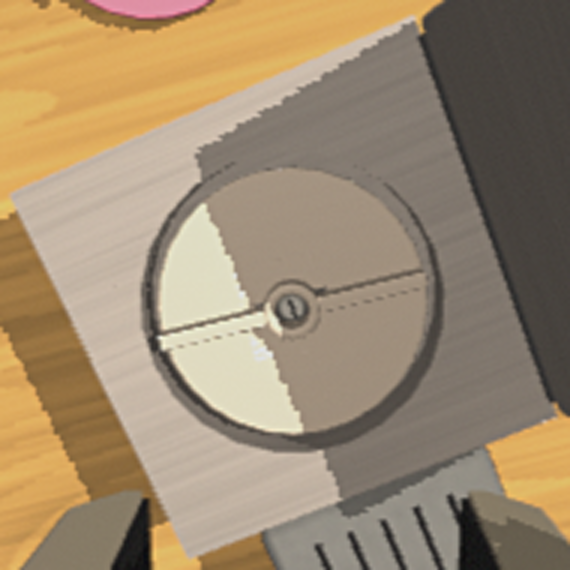

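```bash
python3 - <<'E'
from h import *
from scipy.optimize import least_squares
d=np.load("w1.npz"); W=(d["K"],d["rvec"],d["tvec"])
Q=lambda u,v:np.array([(u+.5)/3-.5+155,(v+.5)/3-.5+60]); V=lambda u,v:np.array([(u+.5)/5-.5+190,(v+.5)/5-.5+110])
S=lambda u,v:np.array([u/3.5+175-.4,v/3.5+120-.4]); D=lambda u,v:np.array([u/4+210-.4,v/4+105-.4])
obs=[(W,(-1,-1),Q(12,192)),(W,(1,-1),Q(188,557)),(W,(-1,1),Q(418,18)),(W,(1,1),Q(553,412))]
o2=[(C["scene"],k,v) for k,v in {(-1,-1):S(70,172),(1,-1):S(20,382),(1,1):S(310,400)}.items()]+[(C["side"],k,v) for k,v in {(-1,-1):D(302,465),(1,-1):D(432,312),(-1,1):D(100,347),(1,1):D(235,212)}.items()]
def pt(p,k):
    c,s=np.cos(p[2]),np.sin(p[2]);x,y=.11*k[0],.11*k[1]
    return [p[0]+c*x-s*y,p[1]+s*x+c*y,p[3]]
for o in(obs,obs+o2):
    f=lambda p:np.concatenate([proj(c,pt(p,k))[0]-v for c,k,v in o])
    r=least_squares(f,[.5,-.1,0,.1]);print(r.x.round(4),np.degrees(r.x[2]),r.fun.round(1))
    f3=lambda p:f([p[0],p[1],p[2],.099]); r3=least_squares(f3,[.5,-.1,0]);print(r3.x.round(4),np.degrees(r3.x[2]))
for n,a in(("L",V(90,318)),("R",V(532,214)),("hub",V(310,262))):
    print(n,onplane(W,a,.108).round(4))
a=onplane(W,V(90,318),.108);b=onplane(W,V(532,214),.108);e=b-a;print(np.degrees(np.arctan2(e[1],e[0])),np.linalg.norm(e),((a+b)/2).round(4))
a=onplane(W,V(75,308),.108);b=onplane(W,V(530,200),.108);e=b-a;print(np.degrees(np.arctan2(e[1],e[0])))
print("hub z, wrist+side+scene",tri([(W,V(310,262)),(C["scene"],S(183,277)),(C["side"],D(264,325))]))
E
```

```text
[ 0.5724 -0.0622  0.1255  0.0935] 7.1904319177784375 [ 0.3 -0.2  0.2 -0.7 -1.1 -0.3  0.6  1.3]
[ 0.5719 -0.0619  0.1255] 7.1901560639498765
[ 0.572  -0.0619  0.1291  0.0957] 7.395135727986339 [-0.2 -0.2  0.4 -0.2 -1.1 -1.   1.2  1.1  0.3 -0.2 -0.7  0.1 -0.3  1.5
 -0.4  0.5  0.7 -0.1 -1.1  0.6  0.7 -0.4]
[ 0.5718 -0.0619  0.1295] 7.417164852146764
L [ 0.5688 -0.1332  0.108 ]
R [0.5729 0.0073 0.108 ]
hub [ 0.5696 -0.0623  0.108 ]
88.32165996646573 0.1406002904081555 [ 0.5709 -0.063   0.108 ]
88.40245920279257
hub z, wrist+side+scene (array([ 0.57099787, -0.06191104,  0.10055819]), np.float64(0.5988568457687506))
```

move_arm(series=[[-0.1,-0.08,0.2,0,0,-0.045,0.3],[-0.1,-0.08,0.4,0,0,-0.09,0.3],[-0.1,-0.08,0.6,0,0,-0.135,0.3],[-0.1,-0.08,0.8,0,0,-0.18,0.3],[-0.1,-0.08,1,0,0,-0.225,0.3],[-0.1,-0.08,1,0,0,-0.27,0.3],[-0.1,-0.08,1,0,0,-0.31,0.3],[-0.1,-0.08,1,0,0,-0.31,0.3]])

```text
t: 3.0
tool_pos: [0.5703, -0.0591, 0.3111]
orientation: [-1.104, 2.941, 0.0]
force: [0.6, -0.7, 0.2]
opening: 0.0604
```

move_arm(series=[[0,0,0.4,0,0,0,0.3],[0,0,0.8,0,0,0,0.3],[0,0,1,0,0,0,0.3],[0,0,1,0,0,0,0.3]])

```text
t: 3.4
tool_pos: [0.5683, -0.0592, 0.2071]
orientation: [1.094, -2.939, -0.006]
force: [0.7, 0.2, -0.8]
opening: 0.0605
```

```bash
python3 - <<'E'
from plant import *
import cv2,numpy as np
for n in("scene","side"):
    c=read_camera(n); cv2.imwrite(f"pics/{n}2.png",cv2.resize(c["frame"][90:300,150:350,::-1],None,fx=2.5,fy=2.5))
s=read_state();print(s["tool_pos"],s["orientation"],s["q"],s["force"])
R=cv2.Rodrigues(s["orientation"])[0];print(R.round(3))
E
```

```text
[ 0.57081722 -0.05988258  0.21185134] [-1.09712986e+00  2.94331141e+00 -2.06524411e-04] [-1.93931163e-01  6.29273292e-02  1.57240491e+00  1.23791410e-04
  1.50580798e+00 -2.47833500e+00] [0.03321757 1.16679275 0.75107153]
[[-0.756 -0.655  0.   ]
 [-0.655  0.756  0.   ]
 [-0.    -0.    -1.   ]]
```

View pics/scene2.png

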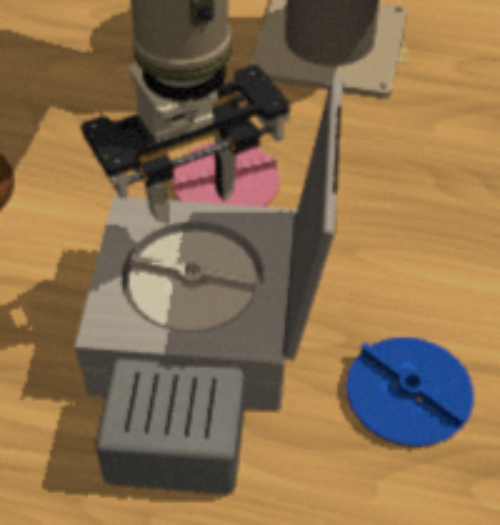

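View pics/side2.png

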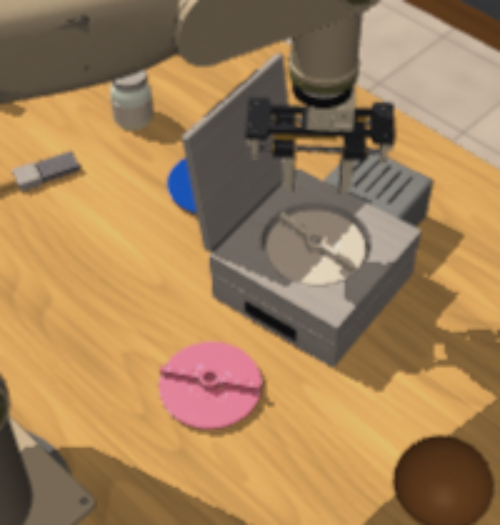

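move_arm(series=[[0.01,-0.02,0.4,0,0,0,0.3],[0.01,-0.02,0.8,0,0,0,0.3],[0.01,-0.02,1,0,0,0,0.3],[0.01,-0.02,1,0,0,0,0.3],[0.01,-0.02,1,0,0,0,0.3]])

```text
t: 4.0
tool_pos: [0.5727, -0.0627, 0.1134]
orientation: [-1.098, 2.941, -0.002]
force: [0.2, 0.7, 0.4]
opening: 0.0606
```

move_arm(series=[[0,0,0.05,0,0,0,0.3],[0,0,0.1,0,0,0,0.3],[0,0,0.15,0,0,0,0.3],[0,0,0.15,0,0,0,0.3]])

```text
t: 4.4
tool_pos: [0.5709, -0.0625, 0.0953]
orientation: [1.099, -2.942, -0.001]
force: [0.7, 0.6, -0.7]
opening: 0.0608
```

move_arm(series=[[0,0,0.02,0,0,0,0.3],[0,0,0.04,0,0,0,0.3],[0,0,0.04,0,0,0,0.3]])

```text
t: 4.7
tool_pos: [0.5715, -0.0627, 0.0923]
orientation: [-1.099, 2.943, -0.0]
force: [-1.0, 0.9, 3.2]
opening: 0.0603
```

move_arm(series=[[0,0,0.02,0,0,0,0.3],[0,0,0.02,0,0,0,0.3]])

```text
t: 4.9
tool_pos: [0.5717, -0.0627, 0.0921]
orientation: [-1.099, 2.942, -0.001]
force: [-8.7, 1.1, 17.7]
opening: 0.0605
```

move_arm(series=[[0,0,-0.01,0,0,0.04,0.3],[0,0,-0.01,0,0,0.08,0.3],[0,0,-0.01,0,0,0.12,0.3],[0,0,-0.01,0,0,0.16,0.3],[0,0,-0.01,0,0,0.2,0.3],[0,0,-0.01,0,0,0.2,0.3]])

```text
t: 5.5
tool_pos: [0.5725, -0.063, 0.0923]
orientation: [-0.129, 3.136, -0.001]
force: [-1.2, -0.3, 6.3]
opening: 0.0607
```

```bash
cat > look.py <<'E'
from plant import *
import cv2,numpy as np,sys
n=sys.argv[1]
c=read_camera("scene"); a=cv2.resize(c["frame"][150:250,170:280,::-1],None,fx=4,fy=4,interpolation=cv2.INTER_CUBIC)
c2=read_camera("side"); b=cv2.resize(c2["frame"][130:230,230:330,::-1],None,fx=4,fy=4,interpolation=cv2.INTER_CUBIC)[:400,:360]
cv2.imwrite(f"pics/l{n}.png",np.hstack([a,b])); 
c=read_camera("wrist"); cv2.imwrite(f"pics/lw{n}.png",c["frame"][:,:,::-1])
s=read_state();R=cv2.Rodrigues(s["orientation"])[0];print(s["t"],s["tool_pos"],"alpha",np.degrees(np.arctan2(R[1,1],R[0,1])),s["force"],s["wrist_torque"],s["q"].round(3))
E
python3 look.py 3
```

```text
5.65 [ 0.57251644 -0.06295378  0.09227622] alpha 94.95767838468514 [ 0.31434513 -0.49945803  6.63528123] [-0.01353808 -0.00685039 -0.08318984] [-0.198  0.158  1.694 -0.     1.287 -1.856]
```

View pics/l3.png

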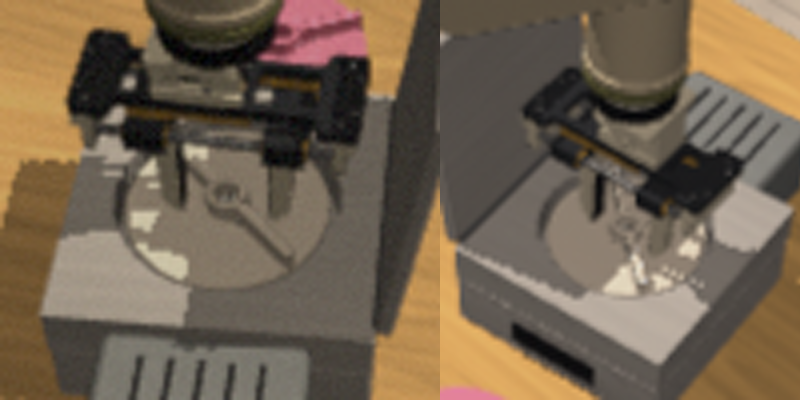

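View pics/lw3.png

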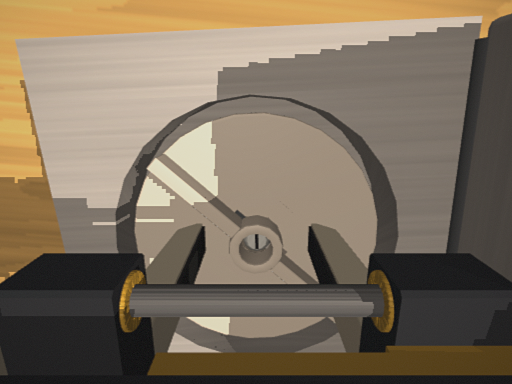

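The scene and wrist views show the disc turning with the fingertips by friction. The vanes run from (160,160) to (320,280) in the wrist view, still about 43° off the finger axis. I'll keep turning.

move_arm(series=[[0,0,0,0,0,0.04,0.3],[0,0,0,0,0,0.08,0.3],[0,0,0,0,0,0.12,0.3],[0,0,0,0,0,0.16,0.3],[0,0,0,0,0,0.19,0.3],[0,0,0,0,0,0.19,0.3]])

```text
t: 6.25
tool_pos: [0.5724, -0.0631, 0.0921]
orientation: [0.797, 3.036, -0.0]
force: [0.1, -0.9, 4.9]
opening: 0.0604
```

```bash
python3 look.py 4
```

```text
6.4 [ 0.57241761 -0.06304231  0.09210395] alpha 60.75944885303136 [ 0.3682396  -1.10999321  5.61523007] [-0.1572143  -0.0179214  -0.03172898] [-0.199  0.158  1.694 -0.     1.286 -1.259]
```

View pics/lw4.png

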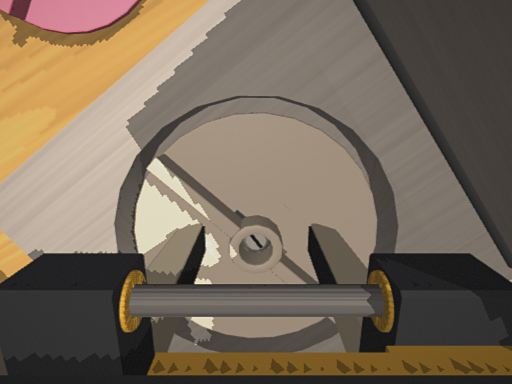

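```bash
cat > va.py <<'E'
import sys
from plant import *
from h import *
c=read_camera("wrist");W=(c["K"],c["rvec"],c["tvec"]);z=float(sys.argv[5]) if len(sys.argv)>5 else .108
a=onplane(W,list(map(float,sys.argv[1:3])),z);b=onplane(W,list(map(float,sys.argv[3:5])),z);e=b-a;print(a,b,np.linalg.norm(e),np.degrees(np.arctan2(e[1],e[0])))
E
python3 va.py 154 163 257 247; python3 va.py 161 156 239 217; python3 -c "
import cv2
a=cv2.imread('pics/lw4.png')[140:290,130:330];cv2.imwrite('pics/lw4c.png',cv2.resize(a,None,fx=4,fy=4,interpolation=cv2.INTER_CUBIC))"
```

```text
[ 0.50611465 -0.08378739  0.108     ] [ 0.57096147 -0.06147892  0.108     ] 0.06857680073753583 18.98413553098135
[ 0.50490678 -0.07879437  0.108     ] [ 0.5513998  -0.06130681  0.108     ] 0.049673081278253844 20.61293336338095
```

View pics/lw4c.png

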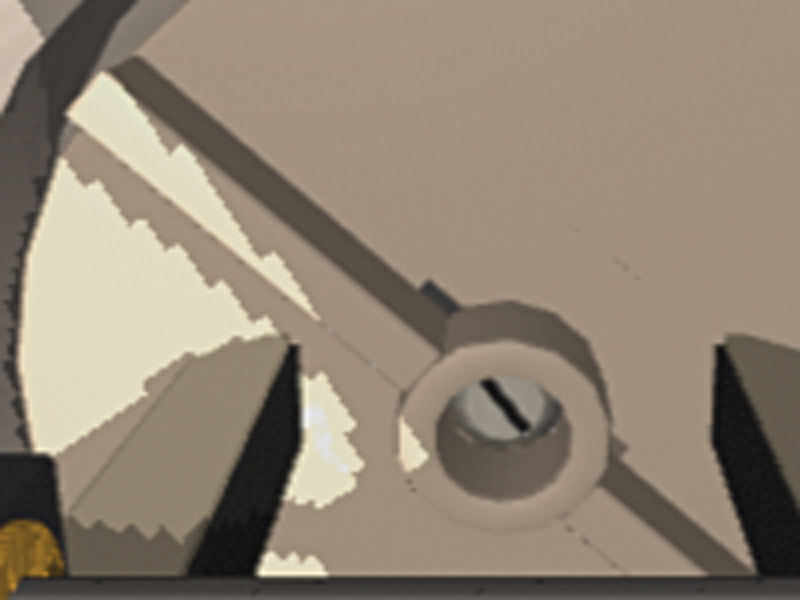

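```bash
python3 va.py 151.2 163.7 235 233; python3 va.py 155 158 240 228.7;python3 va.py 147.5 169.5 230 237.5; python3 va.py 251.2 235.5 261.2 247.5 .097
```

```text
[ 0.50572778 -0.08520252  0.108     ] [ 0.55816974 -0.0676833   0.108     ] 0.05529089176255315 18.47286133594812
[ 0.50428563 -0.08193938  0.108     ] [ 0.55734204 -0.06414401  0.108     ] 0.05596121908202072 18.54169700508464
[ 0.50725113 -0.08848526  0.108     ] [ 0.55910375 -0.07131083  0.108     ] 0.05462284185268668 18.32570086070335
[ 0.56779528 -0.06345436  0.097     ] [ 0.57714234 -0.06211407  0.097     ] 0.009442664001364344 8.160064877077199
```

move_arm(series=[[0,0,0,0,0,0.03,0.3],[0,0,0,0,0,0.06,0.3],[0,0,0.01,0,0,0.06,0.3],[0,0,0.015,0,0,0.06,0.3]])

```text
t: 7.1
tool_pos: [0.572, -0.0628, 0.0904]
orientation: [1.071, 2.952, 0.0]
force: [-1.0, 0.2, 7.3]
opening: 0.0603
```

```bash
python3 look.py 5; python3 -c "
import cv2
a=cv2.imread('pics/lw5.png')[140:290,130:330];cv2.imwrite('pics/lw5c.png',cv2.resize(a,None,fx=4,fy=4,interpolation=cv2.INTER_CUBIC))"
```

```text
7.25 [ 0.57198209 -0.06282376  0.09030147] alpha 50.12168399136576 [-1.08694325  0.61691034  6.68120901] [-0.15819476  0.19709735 -0.10558506] [-0.198  0.16   1.696 -0.     1.284 -1.073]
```

View pics/lw5c.png

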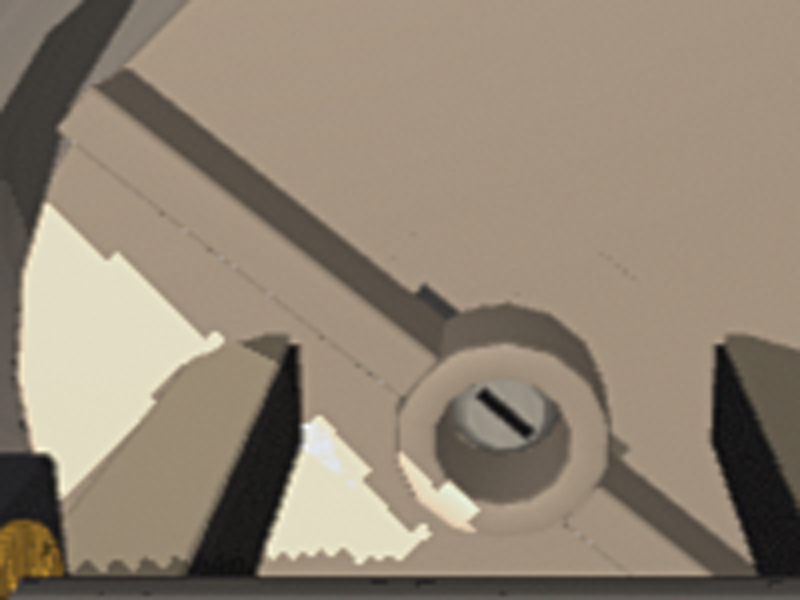

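The tool went 2 mm lower at only about 7 N, and the vane looks parallel to the shaft mark at (505,412). I'll press further.

move_arm(series=[[0,0,0.01,0,0,0,0.3],[0,0,0.02,0,0,0,0.3],[0,0,0.03,0,0,0,0.3]])

```text
t: 7.55
tool_pos: [0.572, -0.0628, 0.0876]
orientation: [1.071, 2.952, 0.0]
force: [-3.4, 0.1, 8.7]
opening: 0.0606
```

move_arm(series=[[0,0,0.02,0,0,0,0.3],[0,0,0.04,0,0,0,0.3],[0,0,0.06,0,0,0,0.3]])

```text
t: 7.85
tool_pos: [0.5721, -0.0628, 0.0818]
orientation: [1.071, 2.952, 0.0]
force: [-3.3, 0.1, 11.1]
opening: 0.0603
```

move_arm(series=[[0,0,0.015,0,0,0,0.3],[0,0,0.03,0,0,0,0.3],[0,0,0.03,0,0,0,0.3]])

```text
t: 8.15
tool_pos: [0.5721, -0.0628, 0.0802]
orientation: [1.07, 2.952, 0.0]
force: [-8.1, 1.5, 21.0]
opening: 0.0602
```

move_arm(series=[[0,0,0.005,0,0,0,0.3],[0,0,-0.1,0,0,0,0.3],[0,0,-0.5,0,0,0,0.3],[0,0,-0.9,0,0,0,0.3],[0,0,-1,0,0,0,0.3]])

```text
t: 8.65
tool_pos: [0.5739, -0.0631, 0.1829]
orientation: [1.069, 2.946, 0.002]
force: [1.4, -0.1, -0.3]
opening: 0.0605
```

```bash
python3 look.py 6; python3 -c "
import cv2
a=cv2.imread('pics/lw6.png')[90:290,130:370];cv2.imwrite('pics/lw6c.png',cv2.resize(a,None,fx=3,fy=3,interpolation=cv2.INTER_CUBIC))"
```

```text
8.8 [ 0.57168876 -0.06270956  0.17763366] alpha 50.04552885867091 [-0.22650847  1.01739659 -1.04679675] [-0.03021055  0.03696156  0.01003369] [-0.198  0.084  1.613 -0.     1.443 -1.072]
```

View pics/lw6c.png

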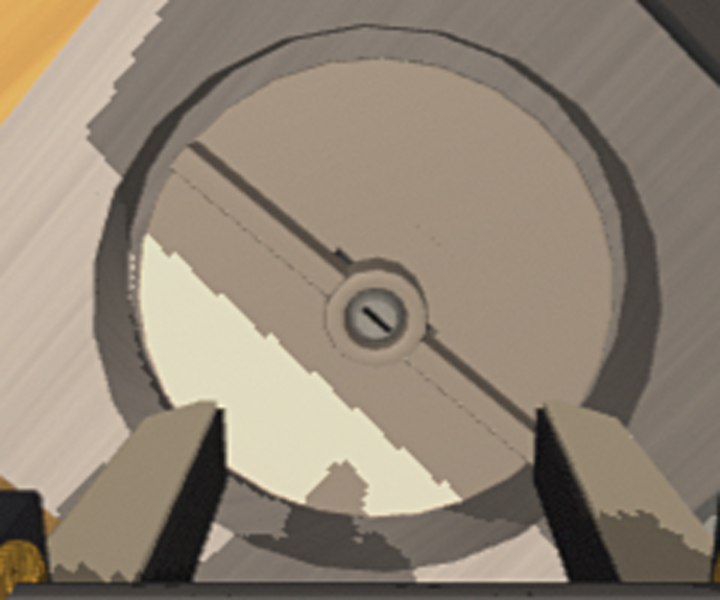

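View pics/l6.png

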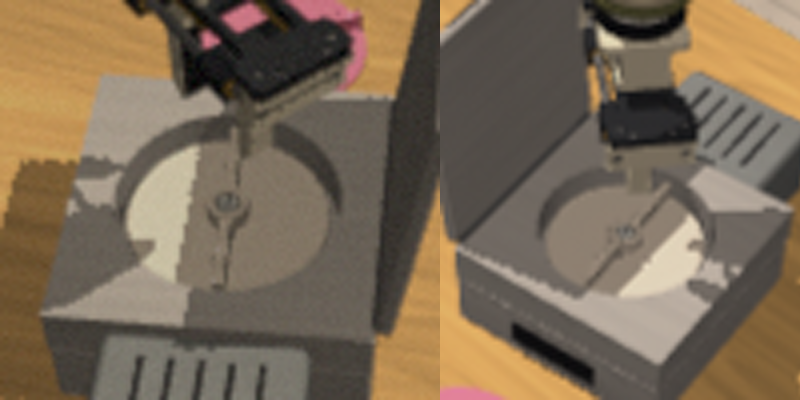

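The disc is home: the vane lies along the shaft mark, the shaft tip is flush with the hub, and the plate sits visibly deeper. Next is the lid. I'll raise, turn the jaws along mill x and shut them.

move_arm(series=[[0,0,-0.4,0,0,0.045,-1],[0,0,-0.8,0,0,0.09,-1],[0,0,-1,0,0,0.135,-1],[0,0,-1,0,0,0.18,-1],[0,0,-1,0,0,0.237,-1],[0,0,-1,0,0,0.237,-1]])

```text
t: 9.4
tool_pos: [0.5705, -0.0625, 0.2748]
orientation: [-2.076, -2.353, 0.003]
force: [-0.2, 0.7, -0.9]
opening: 0.0167
```

move_arm(series=[[0,0,-0.5,0,0,0,-1],[0,0,-1,0,0,0,-1],[0,0,-1,0,0,0,-1]])

```text
t: 9.7
tool_pos: [0.573, -0.0629, 0.384]
orientation: [2.065, 2.357, 0.007]
force: [0.0, -0.3, 1.3]
opening: 0.0006
```

move_arm(series=[[0,0,-0.4,0,0,0,-1],[0.4,0,-0.4,0,0,0,-1],[0.8,0,-0.4,0,0,0,-1],[1,0,-0.4,0,0,0,-1],[1,0,-0.4,0,0,0,-1]])

```text
t: 10.2
tool_pos: [0.5581, 0.0391, 0.4158]
orientation: [-2.066, -2.364, 0.002]
force: [0.4, -0.2, -0.1]
opening: 0.0002
```

move_arm(series=[[0.4,0,0,0,0,0,-1],[0.8,0,0,0,0,0,-1],[1,0,0,0,0,0,-1],[1,0,0,0,0,0,-1],[1,0,0,0,0,0,-1]])

```text
t: 10.7
tool_pos: [0.546, 0.1351, 0.4162]
orientation: [-2.073, -2.36, 0.003]
force: [-0.2, -0.4, -0.1]
opening: 0.0005
```

```bash
cat > look2.py <<'E'
from plant import *
import cv2,numpy as np,sys
n=sys.argv[1]
c=read_camera("scene"); a=cv2.resize(c["frame"][60:280,150:350,::-1],None,fx=2,fy=2,interpolation=cv2.INTER_CUBIC)
c2=read_camera("side"); b=cv2.resize(c2["frame"][30:250,180:380,::-1],None,fx=2,fy=2,interpolation=cv2.INTER_CUBIC)
cv2.imwrite(f"pics/l{n}.png",np.hstack([a,b])); 
s=read_state();R=cv2.Rodrigues(s["orientation"])[0];d=s["tool_pos"]-[.5717,-.062,0];M=np.array([[.992,.128],[-.128,.992]])
print(s["t"],s["tool_pos"],"mill",M@d[:2],"alpha",np.degrees(np.arctan2(R[1,1],R[0,1])),s["force"],s["opening"],s["q"].round(3))
E
python3 look2.py 7
```

```text
10.8 [0.5461292  0.13438926 0.4166753 ] mill [-0.00022841  0.19809121] alpha 7.2938450712828065 [ 0.74942551  0.54531708 -0.08207486] 0.00024470465116503915 [ 1.500e-01  3.800e-02  1.228e+00 -1.000e-03  1.876e+00  2.300e-02]
```

View pics/l7.png

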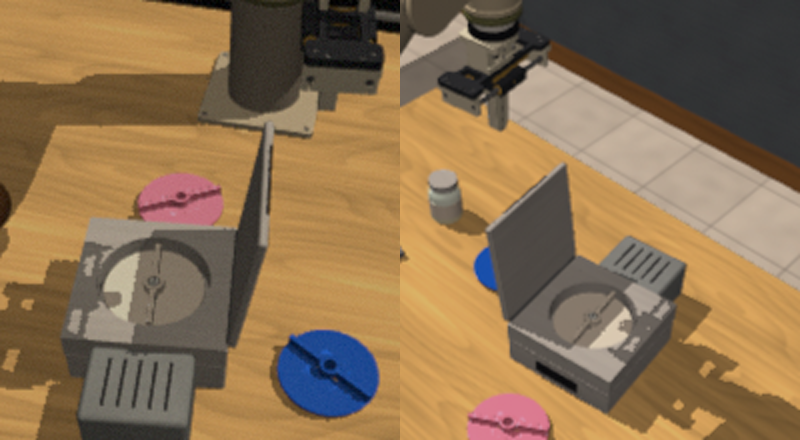

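move_arm(series=[[0,0,0.4,0,0,0,-1],[0,0,0.8,0,0,0,-1],[0,0,1,0,0,0,-1],[0,0,1,0,0,0,-1]])

```text
t: 11.2
tool_pos: [0.5443, 0.1341, 0.313]
orientation: [-2.074, -2.354, 0.009]
force: [0.3, 0.1, 1.2]
opening: 0.0004
```

move_arm(series=[[0,0,0.3,0,0,0,-1],[0,0,0.6,0,0,0,-1],[0,0,0.6,0,0,0,-1],[-0.15,0,0.6,0,0,0,-1],[-0.3,0,0.6,0,0,0,-1],[-0.45,0,0.6,0,0,0,-1],[-0.6,0,0.6,0,0,0,-1],[-0.7,0,0.6,0,0,0,-1]])

```text
t: 12.0
tool_pos: [0.5556, 0.0648, 0.2588]
orientation: [2.075, 2.357, 0.003]
force: [-1.1, 3.7, 3.0]
opening: 0.0003
```

```bash
python3 look2.py 8
```

```text
12.1 [0.55515031 0.06442141 0.25783352] mill [-0.00023535  0.1275284 ] alpha 7.19408649434999 [-0.04225742 -0.79045232 -0.13549469] 0.0005204684505730772 [ 2.400e-02  5.000e-03  1.548e+00 -1.000e-03  1.588e+00 -1.010e-01]
```

View pics/l8.png

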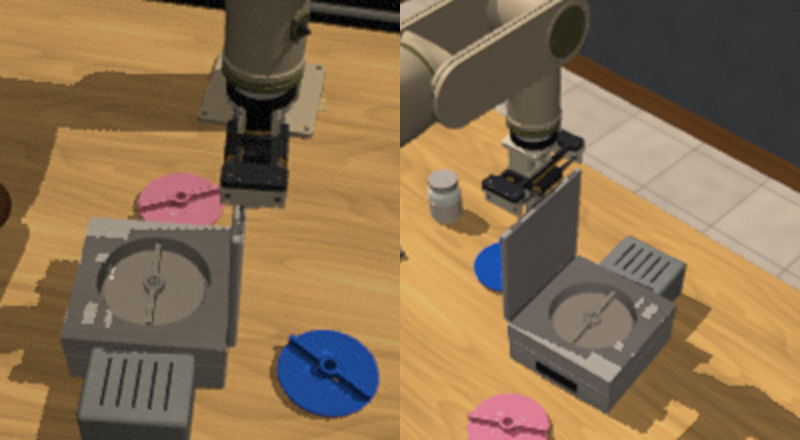

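The lid now stands about vertical at the finger. I'll follow its arc.

move_arm(series=[[-0.15,0,0,0,0,0,-1],[-0.3,0,0,0,0,0,-1],[-0.41,0,0,0,0,0,-1],[-0.55,0,0.02,0,0,0,-1],[-0.7,0,0.06,0,0,0,-1],[-0.82,0,0.11,0,0,0,-1],[-0.82,0,0.11,0,0,0,-1]])

```text
t: 12.8
tool_pos: [0.565, -0.0173, 0.2453]
orientation: [-2.078, -2.356, 0.003]
force: [0.6, -0.4, 0.5]
opening: 0.0002
```

move_arm(series=[[-0.12,0,0.07,0,0,0,-1],[-0.24,0,0.14,0,0,0,-1],[-0.36,0,0.25,0,0,0,-1],[-0.46,0,0.35,0,0,0,-1],[-0.56,0,0.46,0,0,0,-1],[-0.65,0,0.58,0,0,0,-1],[-0.65,0,0.58,0,0,0,-1]])

```text
t: 13.5
tool_pos: [0.5721, -0.0806, 0.1853]
orientation: [-2.075, -2.355, 0.004]
force: [-0.6, 1.1, 0.0]
opening: 0.0006
```

```bash
python3 look2.py 9
```

```text
13.6 [ 0.57275517 -0.0795353   0.18729944] mill [-0.00119779 -0.01753008] alpha 7.280392509613638 [-0.43301726  0.27105888 -0.29785219] 0.0003900006493651542 [-0.227  0.09   1.588  0.     1.465 -0.354]
```

View pics/l9.png

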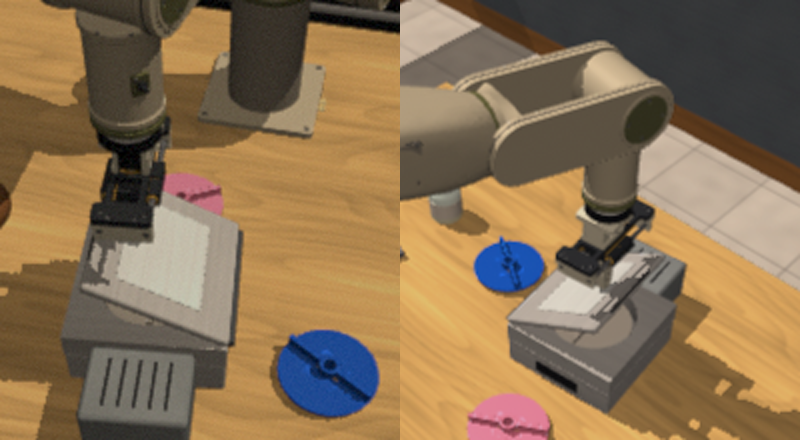

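The lid is at about 30° and following. Continuing down.

move_arm(series=[[-0.1,0,0.13,0,0,0,-1],[-0.17,0,0.26,0,0,0,-1],[-0.22,0,0.36,0,0,0,-1],[-0.26,0,0.48,0,0,0,-1],[-0.29,0,0.6,0,0,0,-1],[-0.3,0,0.7,0,0,0,-1],[-0.3,0,0.7,0,0,0,-1]])

```text
t: 14.3
tool_pos: [0.576, -0.1093, 0.1161]
orientation: [-2.074, -2.356, 0.003]
force: [0.2, 0.1, -0.1]
opening: 0.0005
```

move_arm(series=[[0,0,0.03,0,0,0,-1],[0,0,0.05,0,0,0,-1],[0,0,0.05,0,0,0,-1]])

```text
t: 14.6
tool_pos: [0.5775, -0.1092, 0.1136]
orientation: [2.075, 2.358, 0.0]
force: [0.2, 0.2, 0.9]
opening: 0.0002
```

move_arm(series=[[0,0,0.02,0,0,0,-1],[0,0,0.02,0,0,0,-1]])

```text
t: 14.8
tool_pos: [0.5776, -0.1093, 0.1116]
orientation: [2.075, 2.358, 0.0]
force: [-0.5, 0.6, -0.6]
opening: 0.0009
```

move_arm(series=[[0,0,0.02,0,0,0,-1],[0,0,0.02,0,0,0,-1]])

```text
t: 15.0
tool_pos: [0.5777, -0.1093, 0.1112]
orientation: [2.075, 2.358, 0.001]
force: [-6.5, 1.6, 13.0]
opening: 0.0002
```

move_arm(series=[[0,0,0.01,0,0,0,-1],[0,0,0.01,0,0,0,-1]])

```text
t: 15.2
tool_pos: [0.5777, -0.1093, 0.1111]
orientation: [2.074, 2.358, 0.001]
force: [-8.5, 2.1, 18.4]
opening: 0.0004
```

move_arm(series=[[0,0,-0.3,0,0,0,-1],[0,0,-0.8,0,0,0,-1],[0,0,-1,0,0,0,-1],[0,0,-1,0,0,0,-1]])

```text
t: 15.6
tool_pos: [0.5798, -0.1098, 0.2135]
orientation: [2.07, 2.353, 0.006]
force: [0.5, -0.4, -0.5]
opening: 0.0
```

move_arm(series=[[0,0,-0.5,0,0,0,-1],[0,0,-1,0,0,0,-1],[-0.4,0,-1,0,0,0,-1],[-0.8,0,-1,0,0,0,-1],[-1,0,-1,0,0,0,-1],[-1,0,-1,0,0,0,-1]])

```text
t: 16.2
tool_pos: [0.5893, -0.2107, 0.3061]
orientation: [-2.077, -2.353, 0.002]
force: [-0.8, 1.0, 0.3]
opening: 0.0006
```

```bash
python3 look2.py 10; python3 - <<'E'
from plant import *
import cv2,numpy as np
c=read_camera("scene");a=cv2.resize(c["frame"][150:250,170:280,::-1],None,fx=4,fy=4,interpolation=cv2.INTER_CUBIC)
c=read_camera("side");b=cv2.resize(c["frame"][140:240,225:325,::-1],None,fx=4,fy=4,interpolation=cv2.INTER_CUBIC)[:,:360]
cv2.imwrite("pics/fin.png",np.hstack([a,b]))
E
```

```text
16.3 [ 0.58960541 -0.20800327  0.30679658] mill [-0.00092625 -0.14712714] alpha 7.265603135599813 [-0.03040622 -0.28646108  0.28423433] 0.0005980661775543841 [-4.220e-01  1.830e-01  1.271e+00  1.000e-03  1.690e+00 -5.480e-01]
```

View pics/fin.png

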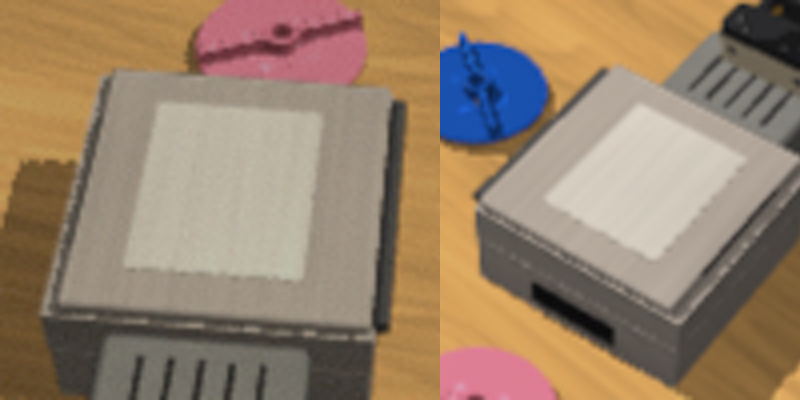

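View pics/l10.png

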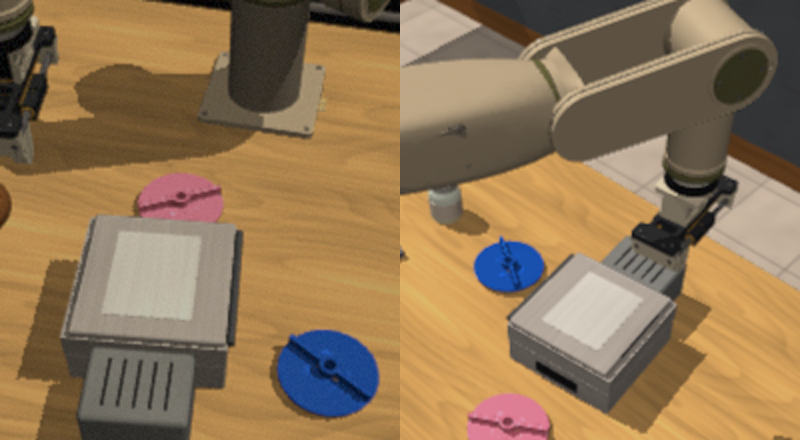

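The lid lies flat on the rim, and the tool stopped at z = 0.111, which is the shut lid's top height.

```bash
python3 -c "
from plant import *
print(close_job())"
```

```text
the job is handed in; nothing more can be done
None
```

The disc is home on its key, the lid is shut flat, and the job was handed in at about 16.5 s with the arm clear of everything.

- **Disc:** I set the open fingertips on the plate either side of the shaft and pressed at about 6 N. Turning the tool carried the disc about 81° by friction until its slot lined up with the key. Pressing at 7 to 11 N then took it down, with the tool going from 92 mm to 80 mm, which is the full 12 mm. It stopped hard there at 21 N. The wrist picture showed the vanes along the shaft mark and the shaft tip level with the hub.
- **Lid:** I pushed it over from behind with shut fingers, followed its arc down and pressed at 18 N. The tool stopped hard at 111 mm, the top of a shut lid. Both outside cameras show it flat on the rim after I let go.
- **Bystanders:** I never went near the loaf, jar or brush, and only checked them in passing in the pictures.
- **Disagreements:** Heights measured from the images came out low, with the rim at about 95 mm instead of 99 and the hub at about 100 mm instead of 108. I went by the forces felt on contact, which matched the heights given.

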